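# Hang the pram wheel on the double J-hook

### The job

Lift the pram wheel out of its wooden rack by its rim, pass the rim over the upturned tips of the red double J-hook and set it down gently on the level part of both arms, within about 60 mm of the upright. Then draw it outward along the arms to the crooks behind the tips and ease it down until both crooks fully carry the rim, without letting it fall into them or pushing hard on the hook. Let go so that it hangs still, and leave the bowl, brush, shoe horn and doorstop where they lie.

Things in the scene. Friction and masses are not known exactly. Their poses are not given: they have to be found in the camera images.
- wheel: Pram wheel 178 mm across, 0.25 to 0.5 kg, stands upright in the rack. Origin at its centre, x along the axle, z up. Black tyre 18 mm thick outside an aluminium rim 12 mm thick (inner edge at radius 65 mm). Hub 32 mm across, 28 mm long. Three 8 mm spokes, one straight up, the others 120 degrees from it: inside the rim, both sides of the upper spoke are open.
- wheel_grip (a point): Point at the top of the wheel on the tyre's centre line, 80 mm above the wheel's centre, 9 mm below the tyre's top: pinch the 18 mm tyre here from above, fingers closing along the axle (wheel x). About 180 mm above the cabinet top at the start.
- rack: Fixed wooden rack that holds the wheel upright: two cheeks 150 mm long, 58 mm high, with a 23 mm slot between them, on a 100 x 170 mm foot. Origin at the middle of its underside, x across the slot (along the axle of the standing wheel), z up.
- hook_stand: Fixed stand with a red double J-hook. Wooden upright 110 mm wide, 22 mm thick, 245 mm high. Origin on the cabinet top under the middle of its front face; the hook arms come out of that face towards -x, z is up. With the rim on the level part of both arms the wheel's centre is about 175 mm up; fully in the crooks about 161 mm. Rigid; it takes at most 25 N: a fall into the crooks can pass that.
- arms_root (a point): Point on the upright's front face midway between the two hook arms, 225 mm up, axes as the stand. The arms are parallel 9 mm rods, axes at y = +34 and -34 mm at this height. Each runs level along -x for at least 65 mm, then dips into a crook with its floor 14 mm lower (gap about 30 mm wide at the top), then rises to a tip whose top is 23 mm above the level axis.
- arms_mid (a point): Reference point fixed to the upright, not to the crooks: 120 mm out from the upright's face, level with the arms. They are clamped at an unmeasured extension: both crook centres lie up to 35 mm nearer or farther, alike. From a crook's centre its inner edge is 17 mm nearer the face, its tip 18 mm farther out. A rim stopped by the tips at level height is 4 to 6 mm past the crook's centre.
- bowl: Brushed steel key bowl, 110 mm across, 45 mm high, loose; origin at the centre of its underside.
- brush: Black plastic shoe brush, 150 x 45 mm, 40 mm high, loose; origin at the centre of its underside, x along its length.
- shoe_horn: Wooden shoe horn, 168 mm long, up to 38 mm wide, 10 mm thick, lying loose; origin on its underside near the middle, x along its length.
- doorstop: Small grey silicone doorstop, 60 x 36 mm, 24 mm high, loose; origin at the centre of its underside.

How it is judged (in metres and radians):
On the way, in this order (a step that is already met when the one before it is completed fails the run):
1. the wheel is lifted clear of the rack (height (world z) of wheel above 0.165 m and contact force between wheel and rack below 0.1 N), for 0.2 s.
2. the rim rests on the level part of the hook arms, the wheel's centre within 66 mm of the upright's front face (contact force between wheel and hook_stand above 0.5 N and x of wheel in the frame of hook_stand between -0.066 and -0.015 m and z of wheel in the frame of hook_stand between 0.169 and 0.182 m and y of wheel in the frame of hook_stand between -0.012 and 0.012 m), for 0.1 s.
At the end, for the whole second after the job is handed in: The wheel hangs by its rim in the crooks of both arms: its centre 156 to 165.5 mm above the stand's underside, 78 to 163 mm in front of the upright and within 10 mm of the middle between the arms, axle along the arms within 0.2 rad, let go and at rest (under 0.03 m/s and 0.4 rad/s) (z of wheel in the frame of hook_stand between 0.156 and 0.1655 m and x of wheel in the frame of hook_stand between -0.163 and -0.078 m and y of wheel in the frame of hook_stand between -0.01 and 0.01 m and angle between the x axis of wheel and the x axis of hook_stand, either way round below 0.2 rad and contact force between wheel and hook_stand above 0.5 N and contact force between wheel and the fingers below 0.05 N and linear speed of wheel below 0.03 m/s and angular speed of wheel below 0.4 rad/s); the robot touches nothing.
It fails at once if the wheel presses on the hook stand with more than 25 N (contact force between wheel and hook_stand above 25 N).
It fails at once if the wheel falls in the hook (it moves faster than 0.35 m/s while low over the arms) (linear speed of wheel above 0.35 m/s and z of wheel in the frame of hook_stand between 0.14 and 0.18 m and x of wheel in the frame of hook_stand between -0.17 and -0.01 m and y of wheel in the frame of hook_stand between -0.03 and 0.03 m).
It fails at once if the robot itself pushes on the hook stand with more than 25 N (contact force between any of the fingers, the arm and hook_stand above 25 N).
It fails at once if a bystander is moved by more than 20 mm (distance of any of bowl, brush, shoe_horn, doorstop from where it was at the start of the episode above 0.02 m).
It also fails if it takes over 72 s, if anything falls off the work surface, if the arm or the gripper's body presses on something with over 40 N, if the wrist force passes 120 N, or if a joint passes its speed limit or range.

### The arm

A 6-joint arm with a two-finger parallel gripper is mounted at the origin on the work surface. World frame = base frame: x ahead of the robot, y to its left, z up, the work surface at z = 0. Lengths are in mm, angles in rad, forces in N, time in s.
With the tool pointing down it reaches from about 225 to 875 mm from the base axis. Payload 3.4 kg.
Tool frame: the origin (TCP) lies midway between the tips of the shut fingers; the grasp point (between the pads) lies 19 mm behind it; z points along the fingers, y is the line along which they close (so a half turn about z gives the same grasp; the last joint's range is limited). The gripper opens to 85 mm and grips with 20 to 120 N. Pads are 22 mm wide; open, the fingers measure 114 mm over their backs; the gripper's body (76 mm by 85 mm) begins 54 mm behind the grasp point. The pads swing forward as they close: fully open they stand 13 mm farther back than shut.
Start: joints at [1.173, 0.276, 1.505, -0, 1.361, -0.121], TCP at [157.153, 553.145, 193.528] pointing down, gripper open.
Joint ranges: [-2.89, 2.89], [-0.75, 2.08], [0.22, 2.7], [-1.18, 4.32], [0.11, 2.71], [-2.7, 2.7]. Speed limits (rad/s): [2.57, 2.57, 3.14, 3.14, 3.14, 3.14].

### API

Orientations are given as a 3x3 rotation matrix whose columns are the frame's x, y, z axes.
In Python, from cell import env, optics, order gives the robot as it stands (env), with the cameras (optics) and the job (order).
- The arm moves only by the shell command python3 jog.py [FORCE], which reads ROWS from standard input. ROWS is a JSON list of rows, 1 to 12 of them, each an object with the fields aperture (the finger opening in mm), x, y, z (the shift in shares of the most that a row can go, 1 being 62.5 mm), rz (a turn about the tool's z in units of 0.2 rad); a field left out counts as zero (the opening has to be given); each row shifts and turns the commanded pose from where the row before left it, along the tool's axes as they then stand; what a row does not reach is not made up. A row lasts 1/8 s, in which the tool goes at most 62.5 mm and 0.188 rad, less where a joint would pass 70% of its speed; a pose out of reach is approached as far as the arm can. The fingers move at their own pace and stop on an object; FORCE is the grip in N (left out, the last holds). Time passes only in rows, so rows that do not move let the fingers close. It prints the time, the measured TCP pose, the force, the opening and the grip force at its end. Input that does not fit is refused with a message, and nothing moves.
- env.get_obs(): the state, without advancing time (a new reading comes with each control period).
- optics.get_image(name): name is "scene" or "top" or "wrist"; returns (picture, depth): 480x640x3 uint8, red, green, blue; 480x640 float32, mm along the optical axis (not along the pixel's ray), 0 where there is no reading.
- optics.camera_params(name): a dict with "camera_matrix" (3x3 intrinsics, pixels), "eye" and "attitude" of the camera in the world; the wrist camera has in their place "tool_from_camera" (4x4, takes a point from camera to tool coordinates, whose origin is the TCP and whose axes are the flange's). Camera axes: x right, y up, looking along -z (the intrinsics and any distortion apply to the point x, -y, -z); pixel columns grow to the right and rows downward; lengths in mm; the calibration is good to about 2 mm. A picture is of the moment at which its call begins: read the wrist's pose just before it. camera_params takes no time and is no camera call.
- order.close_job(): hands the job in; it is judged then, once.
The state is a dict: "time": time; "joint_pos": joint angles; "qvel": joint speeds; "joint_torque": joint torques, N m; "tool_pos": TCP position; "tcp_rot": TCP orientation; "ft_force": force on the tool from outside, world axes, zero at the start; "wrist_torque": the same for the moment, N m; "gripper_width": finger opening in mm; "grip_force": force on a finger pad.
Only numpy, scipy, OpenCV 4.12 (cv2) and the standard library are available. Lean on these libraries where they do the work, as an engineer would, in place of code of your own. Each camera call takes 0.05 s, during which the arm holds its last target. There are 200 camera calls.

## Working session

There is one attempt and no reset: what is moved stays moved. The work goes in short steps, Python scripts to look and compute and a shell command to move; the robot and the scene stay as the last step left them, time stands still between calls to the robot, and variables do not carry over. Pictures are saved under pics/ and viewed, at most 10 in all, crops included, and the job is handed in when it is done.

```bash
ls; mkdir -p pics; cat > h.py <<'E'
import numpy as np, cv2
from cell import env, optics, order
def cloud(name):
    o=env.get_obs(); im,d=optics.get_image(name); p=optics.camera_params(name)
    K=np.array(p["camera_matrix"]); v,u=np.mgrid[0:480,0:640]
    x=(u-K[0,2])/K[0,0]*d; y=(v-K[1,2])/K[1,1]*d
    c=np.stack([x,-y,-d],-1)
    if name=="wrist":
        T=np.array(p["tool_from_camera"]); c=c@T[:3,:3].T+T[:3,3]
        w=c@np.array(o["tcp_rot"]).T+np.array(o["tool_pos"])
    else: w=c@np.array(p["attitude"]).T+np.array(p["eye"])
    w[d==0]=np.nan
    return im,w
E
python3 - <<'E'
from h import *
for n in["scene","top"]:
    im,w=cloud(n); cv2.imwrite(f"pics/{n}.png",im[:,:,::-1]); np.savez(f"{n}.npz",im=im,w=w)
    p=optics.camera_params(n); print({k:v for k,v in p.items()})
o=env.get_obs();print(o)
E
```

```text
cell.py
jog.py
pics
{'camera_matrix': array([[621.04642522,   0.        , 318.07647121],
       [  0.        , 621.04642522, 240.642965  ],
       [  0.        ,   0.        ,   1.        ]]), 'eye': array([1262.08674891,  503.275151  ,  716.41337849]), 'attitude': array([[-0.56137251, -0.46970153,  0.68135261],
       [ 0.8273895 , -0.30168286,  0.47372361],
       [-0.0169563 ,  0.82967941,  0.55798258]])}
{'camera_matrix': array([[495.19829435,   0.        , 316.33022165],
       [  0.        , 495.19829435, 240.68969781],
       [  0.        ,   0.        ,   1.        ]]), 'eye': array([458.98280528,  22.18944207, 879.2320703 ]), 'attitude': array([[-9.99032259e-03,  9.90559975e-01, -1.36715508e-01],
       [-9.99949703e-01, -1.00176309e-02,  4.88283367e-04],
       [-8.85891541e-04,  1.36713510e-01,  9.90610232e-01]])}
{'time': 0.1, 'joint_pos': array([ 1.17297297e+00,  2.76497554e-01,  1.50600399e+00,  1.33819934e-05,
        1.36068957e+00, -1.21022575e-01]), 'qvel': array([ 0.00031979, -0.00303529, -0.00276397,  0.00057898,  0.00087035,
       -0.00058814]), 'joint_torque': array([ 1.30644992e-03, -4.17695940e+01, -2.46407264e+01, -4.60405431e-05,
        5.61139779e-03,  6.59312562e-06]), 'tool_pos': array([156.94240183, 552.61877389, 192.74677173]), 'tcp_rot': array([[-9.61933810e-01,  2.73281807e-01, -6.31330012e-04],
       [ 2.73282459e-01,  9.61932711e-01, -1.46856219e-03],
       [ 2.05965660e-04, -1.58519104e-03, -9.99998722e-01]]), 'ft_force': array([-0.24748961, -0.24319164,  0.20508204]), 'wrist_torque': array([ 0.05069555, -0.07148072, -0.02110707]), 'grip_force': 0.0, 'gripper_width': 85.28742710407953}
```

View pics/scene.png

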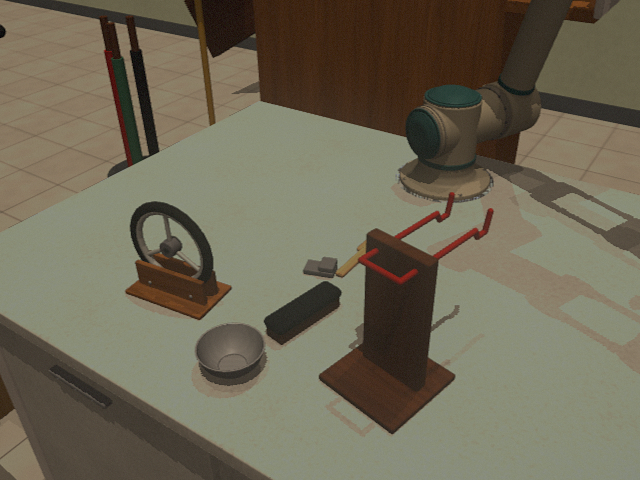

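View pics/top.png

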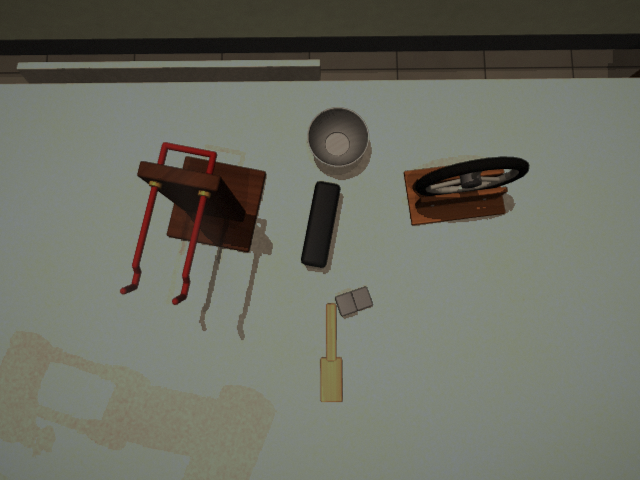

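The scene shot shows the wheel in its rack (≈170,245), the stand (≈400,310) with red arms pointing at the robot, and the bowl, brush, doorstop and shoe horn between them. In the top view the wheel is at (470,175), the upright at (178,175) and the hook tips at (125,290) and (180,300).

```bash
python3 - <<'E'
import numpy as np, cv2
np.set_printoptions(precision=1,suppress=True)
for n in["scene","top"]:
    z=np.load(n+".npz"); im=z["im"].astype(int); w=z["w"]; r,g,b=im[...,0],im[...,1],im[...,2]
    tab=w[(r>90)&(np.abs(w[...,2])<15)]; print(n,"table z",np.nanmedian(tab[:,2]))
    red=(r>80)&(g<50)&(b<50)&(w[...,2]>180); p=w[red]; p=p[~np.isnan(p).any(1)]
    print("red",len(p),p.min(0),p.max(0))
    lv=p[(p[:,2]>210)&(p[:,2]<240)]
    # two arms via clustering
    _,lab,c=cv2.kmeans(np.float32(p[:,1:2]),2,None,(3,50,.1),5,0)
    for k in(0,1):
        q=p[lab[:,0]==k]; q=q[np.argsort(-q[:,0])]
        for a in range(int(q[:,0].min()),int(q[:,0].max()),12):
            s=q[(q[:,0]>=a)&(q[:,0]<a+12)]
            if len(s): print(k,a,len(s),s.mean(0),s[:,2].min(),s[:,2].max())
    # wheel
    box=(w[...,1]<-50)&(w[...,0]>450)&(w[...,2]>70)&(w[...,2]<220)
    p=w[box]; c=p.mean(0); U,S,V=np.linalg.svd(p-c,full_matrices=False)
    print("wheel",len(p),c,V[2],p.min(0),p.max(0))
    top=p[p[:,2]>p[:,2].max()-12]; print("top",top.mean(0))
    # upright
    box=(w[...,1]>120)&(w[...,2]>80)&~red&(w[...,0]>350)&(w[...,0]<800)&(w[...,2]<260)
    p=w[box]; t=p[np.abs(p[:,2]-245)<6]
    print("upright top",len(t),t.mean(0),cv2.minAreaRect(np.float32(t[:,:2])), cv2.boxPoints(cv2.minAreaRect(np.float32(t[:,:2]))))
E
```

```text
scene table z 1.0353053811242034
red 1158 [-592.6  -47.6  203.8] [688.8 273.7 289.4]
0 483 82 [490.8 269.9 233.1] 214.42401903156474 248.02659178577636
0 495 32 [499.6 268.6 215.9] 212.65757087309953 222.6131260762196
0 507 13 [513.  267.3 218.4] 213.8002155342752 229.38512299889783
0 519 26 [526.2 263.3 229.1] 226.52559787859047 231.3685784577998
0 531 26 [537.  260.6 229.2] 226.66057573929191 232.09206744828418
0 543 28 [548.1 258.6 229.1] 226.45107785670592 232.30997328644833
0 555 33 [560.8 255.9 229.4] 226.76838269203552 230.79771262451573
0 567 30 [573.3 253.2 229.4] 227.12832903848386 231.3523001487581
0 579 30 [585.2 251.1 229.3] 226.8618568905909 232.1018618197333
0 591 31 [596.4 248.6 229.3] 226.7354123822264 232.35721121763703
0 603 34 [608.1 245.8 229.5] 225.44397494449913 231.42553647384148
0 615 1 [615.2 247.2 230.6] 230.6418889089897 230.6418889089897
0 627 3 [636.  252.7 245.2] 245.0513890901467 245.41978721921333
0 639 2 [650.2 222.1 217.3] 215.45517766134003 219.2395171573715
0 651 31 [658.3 234.9 228.9] 225.45752284649149 231.48696728469946
0 663 42 [668.8 232.9 22
[... 3527 characters left out ...]
228.9] 226.6903324630356 230.9698259757721
1 600 39 [605.4 175.  228.5] 225.93834889526806 231.64720242790736
1 636 21 [645.1 166.1 229.1] 226.25596388250392 231.37803837314823
1 648 44 [654.  164.8 228.7] 225.7483818847378 231.21273120991714
1 660 79 [667.8 167.  228.8] 225.92274340236781 231.74810117325535
1 672 160 [676.6 194.7 228.7] 225.0280724883213 231.77656582336442
wheel 2202 [ 662.7 -219.3  142. ] [-1.  -0.1  0. ] [ 648.2 -311.3   70.1] [ 679.9 -139.6  191.1]
top [ 664.9 -225.5  184.4]
upright top 1429 [629.  203.3 244.4] ((560.6014404296875, 218.98355102539062), (109.73966979980469, 176.1337127685547), 77.86973571777344) [[463.  183.8]
 [635.2 146.8]
 [658.2 254.1]
 [486.  291.1]]
```

```bash
python3 - <<'E'
import numpy as np, cv2
np.set_printoptions(precision=1,suppress=True)
th=-0.203; X=np.array([np.cos(th),np.sin(th)]); Y=np.array([-X[1],X[0]])
for n in["scene","top"]:
    z=np.load(n+".npz"); im=z["im"].astype(int); w=z["w"]; r,g,b=im[...,0],im[...,1],im[...,2]
    red=(r>80)&(g<50)&(b<50)
    def st(p): return np.c_[p[:,:2]@X,p[:,:2]@Y,p[:,2]]
    p=w[red&(w[...,2]>205)&(w[...,0]>450)]
    L=p[(p[:,2]>226)&(p[:,2]<233)&(p[:,0]>520)&(p[:,0]<610)]
    for k in(0,1):
        q=L[(L[:,1]>217)==(k==1)]; f=np.polyfit(q[:,0],q[:,1],1); print(n,"arm yaw",np.arctan(f[0]).round(4), st(q)[:,1].mean())
    s=st(p)
    for k in(0,1):
        q=s[(s[:,1]>np.median(s[:,1]))==(k==1)]
        lo=q[q[:,2]<217.5]; ti=q[q[:,2]>240]; print(" crook x",lo[:,0].mean(),lo[:,0].min(),lo[:,0].max()," tip x",ti[:,0].mean(),ti[:,0].min(),ti[:,0].max(), "y",q[:,1].mean())
    box=(w[...,1]>120)&(w[...,2]>238)&(w[...,2]<250)&(w[...,0]>580)&(w[...,0]<700)
    t=w[box]; R=cv2.minAreaRect(np.float32(t[:,:2])); print(" upright",R); s=st(t); print(np.percentile(s,[0,2,50,98,100],axis=0))
    # wheel dark
    box=(w[...,1]<-100)&(w[...,0]>600)&(w[...,2]>95)&(w[...,2]<200)
    p=w[box]; f=np.polyfit(p[:,1],p[:,0],1); print(" wheel x=a*y+b",f,"axle yaw",-np.arctan(f[0]))
    t=p[p[:,2]>180]; print(" top y",t[:,1].mean(),"x",t[:,0].min(),t[:,0].max())
    A=np.c_[2*p[:,1],2*p[:,2],np.ones(len(p))]
    print(" y ext",p[:,1].min(),p[:,1].max())
E
```

```text
scene arm yaw -0.2038 295.8516559163321
scene arm yaw -0.2048 363.7392690141074
 crook x 442.2428193013543 428.94178511435706 592.4075759700037  tip x 435.061362668343 420.8376638229107 572.1236197172378 y 301.49357780252103
 crook x 445.2177267040697 426.52187830289927 593.1616454343905  tip x 440.40078289760896 418.8371799871794 572.2321804949325 y 361.51459058430066
 upright ((637.234375, 203.55764770507812), (111.0556869506836, 24.328819274902344), 78.96671295166016)
[[570.6 272.2 238. ]
 [572.6 276.5 238.5]
 [586.6 333.5 245.2]
 [593.5 382.  247.3]
 [595.  383.5 247.8]]
 wheel x=a*y+b [ -0.1 642.1] axle yaw 0.12767322445686785
 top y -222.7197354476 x 655.6760374019873 680.210726877857
 y ext -311.5738850120968 -137.34624952185305
top arm yaw -0.2062 293.4148310837333
top arm yaw -0.2064 361.1770199806672
 crook x 438.11591397100636 431.11022708340954 445.1290736005384  tip x 420.7831983571253 417.53483319846697 424.13608072096366 y 295.7235391521127
 crook x 438.7194566448998 431.49593664848237 446.3554841393186  tip x 420.7299915000739 417.3622199122454 424.02167190849036 y 357.53893357842463
 upright ((635.6012573242188, 202.937744140625), (109.69050598144531, 23.07200813293457), 78.5134506225586)
[[570.2 272.  238. ]
 [570.6 273.4 239.9]
 [580.6 325.9 244.5]
 [591.8 378.5 246.9]
 [593.3 381.7 248.5]]
 wheel x=a*y+b [ -0.1 641.1] axle yaw 0.09725857617264358
 top y -225.4268275356787 x 655.201229129114 675.7000372149218
 y ext -311.2901704983355 -139.58963049305768
```

Careful with the scale: shifts go in shares of 62.5 mm and turns go in units of 0.2 rad. That gives: -62 mm is -0.992, -60 mm is -0.96, 0.18 rad is 0.9.

```bash
echo '[{"aperture": 85, "z": -0.96}, {"aperture": 85, "y": -0.48, "z": -0.8, "rz": 0.9}, {"aperture": 85, "y": -0.992, "rz": 0.9}, {"aperture": 85, "y": -0.992, "rz": 0.9}]' | python3 jog.py
```

```text
time: 0.6
tool_pos: [84.4, 417.4, 303.6]
tcp_rot: [[-0.679, 0.734, 0.0], [0.734, 0.679, 0.0], [0.0, 0.0, -1.0]]
ft_force: [-0.5, 0.9, 0.4]
gripper_width: 85.0
grip_force: 0.0
```

To row units: -60 mm is -0.96, 0.16 rad is 0.8.

```bash
echo '[{"aperture": 85, "x": -0.96, "rz": 0.8}, {"aperture": 85, "x": -0.96, "rz": 0.8}, {"aperture": 85, "x": -0.96, "rz": 0.8}, {"aperture": 85, "x": -0.96, "rz": 0.78}, {"aperture": 85}, {"aperture": 85}]' | python3 jog.py
```

```text
time: 1.35
tool_pos: [200.8, 213.4, 303.5]
tcp_rot: [[-0.117, 0.993, -0.0], [0.993, 0.117, 0.001], [0.001, -0.0, -1.0]]
ft_force: [-0.6, 1.1, 0.8]
gripper_width: 84.9
grip_force: 0.0
```

```bash
echo '[{"aperture": 85, "x": -0.712, "y": 0.5984}, {"aperture": 85, "x": -0.712, "y": 0.5984}, {"aperture": 85, "x": -0.712, "y": 0.5984}, {"aperture": 85, "x": -0.712, "y": 0.5984}, {"aperture": 85, "x": -0.712, "y": 0.5984}, {"aperture": 85, "x": -0.712, "y": 0.5984}, {"aperture": 85, "x": -0.712, "y": 0.5984}, {"aperture": 85, "x": -0.712, "y": 0.5984}, {"aperture": 85, "x": -0.712, "y": 0.5984}, {"aperture": 85, "x": -0.712, "y": 0.5984}, {"aperture": 85, "x": -0.7104, "y": 0.6032}, {"aperture": 85}]' | python3 jog.py; echo '[{"aperture": 85}, {"aperture": 85}]' | python3 jog.py
python3 - <<'E'
from h import *
im,w=cloud("wrist"); cv2.imwrite("pics/w1.png",im[:,:,::-1]); print(optics.camera_params("wrist")["tool_from_camera"])
b=(w[...,2]>95)&(w[...,2]<198)&(w[...,0]>600)
p=w[b]; print(len(p),np.nanmin(p,0),np.nanmax(p,0))
t=p[p[:,2]>165]; print(np.percentile(t,[0,5,50,95,100],axis=0).round(1))
f=np.polyfit(t[:,1],t[:,0],1);print(f,-np.arctan(f[0]))
c=t[abs(t[:,1]+224.5)<12]; print("near top x",c[:,0].min(),c[:,0].max(),c[:,2].max())
E
```

```text
time: 2.85
tool_pos: [671.5, -224.0, 298.1]
tcp_rot: [[-0.121, 0.993, -0.004], [0.993, 0.121, 0.002], [0.002, -0.004, -1.0]]
ft_force: [-0.1, 0.2, -0.2]
gripper_width: 84.9
grip_force: 0.0
time: 3.1
tool_pos: [667.4, -221.9, 304.1]
tcp_rot: [[-0.121, 0.993, 0.0], [0.993, 0.121, 0.0], [0.0, 0.0, -1.0]]
ft_force: [0.2, 0.9, 0.5]
gripper_width: 84.7
grip_force: 0.0
[[ 2.65729615e-04  9.49605698e-01  3.13446881e-01  8.04474980e+01]
 [ 9.99999862e-01 -3.94526210e-04  3.47474374e-04 -3.10200074e-02]
 [ 4.53626655e-04  3.13446745e-01 -9.49605672e-01 -1.81201837e+02]
 [ 0.00000000e+00  0.00000000e+00  0.00000000e+00  1.00000000e+00]]
4123 [ 647.34762944 -305.3701335    98.03478262] [ 681.59186209 -139.94971627  190.94409592]
[[ 651.  -289.7  165. ]
 [ 654.4 -275.9  167.7]
 [ 664.3 -218.1  182.9]
 [ 674.8 -174.3  189.4]
 [ 679.7 -165.4  190.9]]
[-1.13663574e-01  6.39316132e+02] 0.11317784467663465
near top x 654.8505122491395 675.0553714290919 190.94409592175288
```

View pics/w1.png

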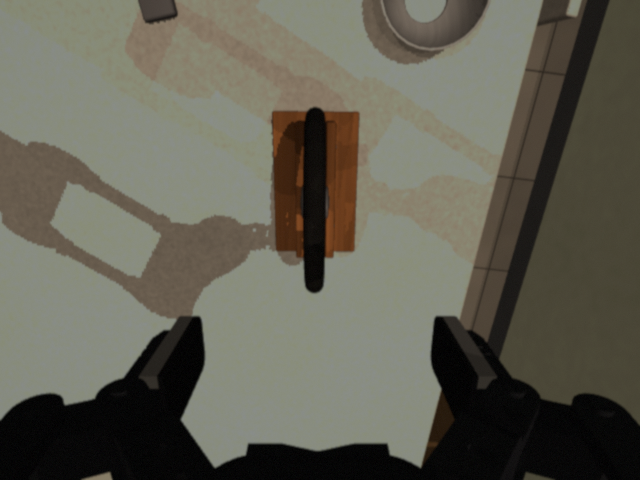

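To row units: -2 mm is -0.032, 45 mm is 0.72.

```bash
echo '[{"aperture": 60, "x": -0.032, "y": -0.048, "z": 0.64}, {"aperture": 60, "z": 0.72}, {"aperture": 60, "z": 0.64}, {"aperture": 60, "z": 0.256}, {"aperture": 60}, {"aperture": 60}]' | python3 jog.py; echo '[{"aperture": 14}, {"aperture": 14}, {"aperture": 14}, {"aperture": 14}, {"aperture": 14}, {"aperture": 14}]' | python3 jog.py 60
```

```text
time: 3.9
tool_pos: [665.8, -227.1, 165.0]
tcp_rot: [[-0.118, 0.993, 0.004], [0.993, 0.118, -0.002], [-0.002, 0.004, -1.0]]
ft_force: [0.1, -0.1, -0.4]
gripper_width: 59.8
grip_force: 0.0
time: 4.65
tool_pos: [664.5, -226.7, 162.4]
tcp_rot: [[-0.118, 0.993, -0.0], [0.993, 0.118, 0.0], [0.0, -0.0, -1.0]]
ft_force: [0.2, -0.0, -0.5]
gripper_width: 13.9
grip_force: 0.0
```

```bash
python3 - <<'E'
from h import *
im,w=cloud("wrist"); cv2.imwrite("pics/w2.png",im[:,:,::-1]); print(env.get_obs()["ft_force"])
b=(w[...,2]>100)&(w[...,2]<200)&(w[...,0]>600)&(w[...,1]>-200)&(w[...,1]<-100)
p=w[b]; print(p.min(0),p.max(0)); print(np.polyfit(p[:,1],p[:,0],1))
im,w=cloud("scene"); cv2.imwrite("pics/s2.png",cv2.resize(im[150:350,60:260,::-1],(600,600)))
E
```

```text
[-0.94732552 -0.87408263 -0.24946272]
[ 647.5615062  -199.99186079  102.04727004] [ 670.82412293 -139.71465184  187.16973517]
[-1.1134422e-01  6.3964652e+02]
```

View pics/s2.png

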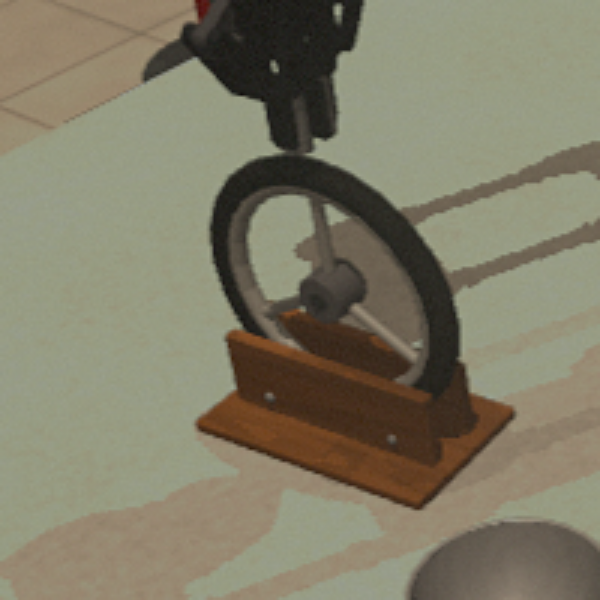

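View pics/w2.png

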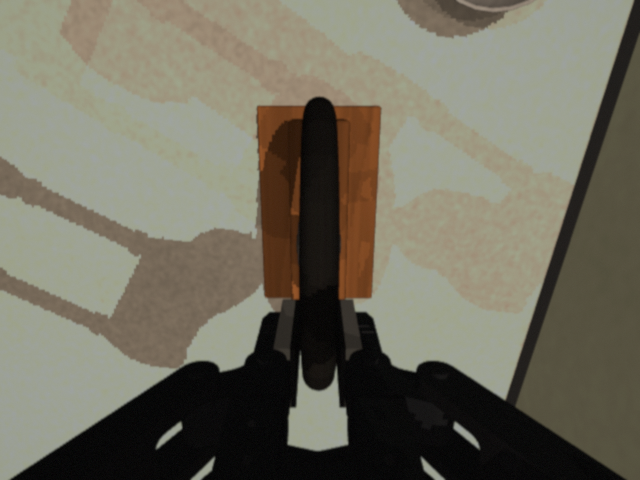

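```bash
python3 - <<'E'
from h import *
np.set_printoptions(precision=1,suppress=True)
o=env.get_obs(); print(o["time"],o["tool_pos"],o["gripper_width"],o["grip_force"],o["joint_pos"])
im,w=cloud("scene"); 
p=optics.camera_params("scene");R=np.array(p["attitude"]);K=np.array(p["camera_matrix"])
for q in([664.5,-226.7,162.4],[664.5,-226.7,192],[665,-224.5,191]):
    c=R.T@(np.array(q)-p["eye"]); print(q,K[0,0]*c[0]/-c[2]+K[0,2],K[1,1]*-c[1]/-c[2]+K[1,2])
for v in range(190,222,3): print(v,[tuple(w[v,u].round(0).astype(int)) if not np.isnan(w[v,u,0]) else None for u in range(150,172,4)])
im,w=cloud("wrist")
for v in range(290,400,15): print(v,[tuple(w[v,u].round(0).astype(int)) if not np.isnan(w[v,u,0]) else None for u in (275,285,295,320,345,355)])
E
```

```text
4.75 [ 664.5 -226.7  162.4] 13.82361643422887 0.0 [-0.4  0.5  1.3  0.   1.4 -0.5]
[664.5, -226.7, 162.4] 166.5658695831207 216.51987931756815
[664.5, -226.7, 192] 163.87446400849993 201.55183303683748
[665, -224.5, 191] 164.67797346831375 202.5482958522967
190 [(np.int64(687), np.int64(-229), np.int64(224)), (np.int64(686), np.int64(-220), np.int64(226)), (np.int64(678), np.int64(-219), np.int64(223)), (np.int64(673), np.int64(-215), np.int64(222)), (np.int64(658), np.int64(-224), np.int64(212)), (np.int64(656), np.int64(-216), np.int64(213))]
193 [(np.int64(686), np.int64(-231), np.int64(218)), (np.int64(685), np.int64(-222), np.int64(220)), (np.int64(680), np.int64(-218), np.int64(218)), (np.int64(676), np.int64(-214), np.int64(218)), (np.int64(658), np.int64(-225), np.int64(206)), (np.int64(660), np.int64(-213), np.int64(210))]
196 [(np.int64(449), np.int64(-536), np.int64(3)), (np.int64(683), np.int64(-226), np.int64(212)), (np.int64(682), np.int64(-218), np.int64(214)), (np.int64(676), np.int64(-215), np.int64(212)), (np.int64(425), np.int64(-509), np.int64(0)), (np.int64(425), 
[... 3976 characters left out ...]
60), np.int64(183)), (np.int64(673), np.int64(-221), np.int64(238)), (np.int64(674), np.int64(-214), np.int64(248))]
380 [(np.int64(652), np.int64(-217), np.int64(254)), (np.int64(655), np.int64(-216), np.int64(255)), (np.int64(658), np.int64(-228), np.int64(239)), (np.int64(671), np.int64(-274), np.int64(177)), (np.int64(673), np.int64(-226), np.int64(239)), (np.int64(673), np.int64(-214), np.int64(254))]
395 [(np.int64(653), np.int64(-211), np.int64(267)), (np.int64(655), np.int64(-219), np.int64(256)), (np.int64(658), np.int64(-234), np.int64(238)), (np.int64(691), np.int64(-427), np.int64(0)), (np.int64(674), np.int64(-230), np.int64(241)), (np.int64(672), np.int64(-210), np.int64(265))]
```

The pictures show the fingertips still above the tyre (tips at about z=203, although the reported TCP z is 162), so the reported TCP is about 40 mm too low. I'll open, go lower and measure the tips again.

```bash
cat > tip.py <<'E'
from h import *
np.set_printoptions(precision=1,suppress=True)
o=env.get_obs(); im,w=cloud("scene"); T=o["tool_pos"]
r=(w-T)@np.array(o["tcp_rot"])   # tool coords
m=(abs(r[...,0])<16)&(abs(r[...,1])>12)&(abs(r[...,1])<70)&(r[...,2]>-90)&(r[...,2]<10)
for s in(-1,1):
    q=r[m&(np.sign(r[...,1])==s)]
    if len(q): print(s,len(q),"tip z rel TCP (pct 100,98,90)",np.percentile(q[:,2],[100,98,90]),q[:,:2].mean(0))
E
echo '[{"aperture": 50}, {"aperture": 50}, {"aperture": 50}, {"aperture": 50}]' | python3 jog.py; python3 tip.py; echo '[{"aperture": 50, "z": 0.32}, {"aperture": 50}, {"aperture": 50}]' | python3 jog.py;python3 tip.py
```

```text
time: 5.35
tool_pos: [664.6, -226.7, 162.5]
tcp_rot: [[-0.118, 0.993, 0.0], [0.993, 0.118, 0.0], [0.0, 0.0, -1.0]]
ft_force: [-0.8, -0.4, -0.7]
gripper_width: 50.0
grip_force: 0.0
-1 355 tip z rel TCP (pct 100,98,90) [-41.5 -43.1 -48.4] [  2.7 -26.6]
1 312 tip z rel TCP (pct 100,98,90) [-18.  -43.2 -49.5] [ 5.9 35.5]
time: 5.78
tool_pos: [664.8, -226.8, 142.9]
tcp_rot: [[-0.118, 0.993, 0.0], [0.993, 0.118, -0.0], [-0.0, 0.0, -1.0]]
ft_force: [-0.3, 0.8, 0.1]
gripper_width: 49.7
grip_force: 0.0
-1 353 tip z rel TCP (pct 100,98,90) [-41.5 -43.4 -47.5] [  2.9 -26.8]
1 304 tip z rel TCP (pct 100,98,90) [-41.  -42.9 -49.4] [ 5.9 35.6]
```

```bash
echo '[{"aperture": 50, "z": 0.288}, {"aperture": 50}, {"aperture": 50}]' | python3 jog.py; echo '[{"aperture": 10}, {"aperture": 10}, {"aperture": 10}, {"aperture": 10}, {"aperture": 10}, {"aperture": 10}]' | python3 jog.py 60
```

```text
time: 6.2
tool_pos: [664.4, -226.7, 124.1]
tcp_rot: [[-0.118, 0.993, -0.001], [0.993, 0.118, 0.0], [0.0, -0.001, -1.0]]
ft_force: [-0.5, -0.1, -1.2]
gripper_width: 50.3
grip_force: 0.0
time: 6.95
tool_pos: [664.9, -226.9, 125.0]
tcp_rot: [[-0.118, 0.993, 0.001], [0.993, 0.118, -0.0], [-0.0, 0.001, -1.0]]
ft_force: [-0.4, 0.1, 3.9]
gripper_width: 16.2
grip_force: 58.6
```

```bash
echo '[{"aperture": 10}, {"aperture": 10, "z": -0.32}, {"aperture": 10, "z": -0.48}, {"aperture": 10, "z": -0.48}, {"aperture": 10, "z": -0.48}, {"aperture": 10, "z": -0.24}, {"aperture": 10}, {"aperture": 10}, {"aperture": 10}]' | python3 jog.py 90
cat > wh.py <<'E'
from h import *
np.set_printoptions(precision=3,suppress=True)
from scipy.optimize import least_squares
# wheel relative to tool: fit plane/centre from scene (or top) points near the tool's plane below the tip
def run(n):
    o=env.get_obs(); im,w=cloud(n); R=np.array(o["tcp_rot"]); r=(w-o["tool_pos"])@R
    m=(abs(r[...,1])<22)&(abs(r[...,0])<110)&(r[...,2]>-60)&(r[...,2]<135)&(im.max(-1)<75)
    m&=~((abs(r[...,0])<16)&(r[...,2]<-38))
    q=r[m]; 
    A=np.c_[q[:,0],q[:,2],np.ones(len(q))]; f=np.linalg.lstsq(A,q[:,1],rcond=None)[0]
    # outer edge: fit circle R=89 to points by angular bins
    c=np.array([0,30.])
    for _ in range(20):
        d=q[:,[0,2]]-c; a=np.arctan2(d[:,1],d[:,0]); rr=np.hypot(*d.T); s=[]
        for k in np.linspace(-np.pi,np.pi,37)[:-1]:
            g=(a>=k)&(a<k+np.pi/18)&(rr<100)
            if g.sum()>8: i=np.where(g)[0]; j=i[np.argsort(rr[i])[-3]]; s.append(q[j][[0,2]])
        s=np.array(s); c=least_squares(lambda c:np.hypot(*(s-c).T)-88,c,loss="soft_l1").x
    print(n,len(q),"tool",np.array(o["tool_pos"]),"plane y=",f,"centre x,z in tool",c,"world",np.array(o["tool_pos"])+R@[c[0],f@[c[0],c[1],1],c[1]], "F",o["ft_force"],o["gripper_width"])
import sys
for n in sys.argv[1:]: run(n)
E
python3 wh.py scene top
```

```text
time: 8.07
tool_pos: [663.9, -226.4, 247.6]
tcp_rot: [[-0.118, 0.993, -0.003], [0.993, 0.118, 0.001], [0.002, -0.003, -1.0]]
ft_force: [0.0, 0.4, -2.5]
gripper_width: 15.6
grip_force: 88.4
scene 2583 tool [ 663.888 -226.418  247.645] plane y= [-0.009  0.014  7.462] centre x,z in tool [ 2.006 21.747] world [ 671.286 -223.483  225.881] F [ 0.02   0.379 -2.451] 15.60362534802225
top 2427 tool [ 664.048 -226.482  247.953] plane y= [ 0.002 -0.026 -2.305] centre x,z in tool [ 0.576 22.558] world [ 661.054 -226.223  225.402] F [-0.243  1.245 -3.967] 15.606652855581963
```

```bash
echo '[{"aperture": 10, "x": 0.32, "y": -0.256}, {"aperture": 10, "x": 0.64, "y": -0.496}, {"aperture": 10, "x": 0.64, "y": -0.496}, {"aperture": 10, "x": 0.64, "y": -0.496}, {"aperture": 10, "x": 0.64, "y": -0.496}, {"aperture": 10, "x": 0.64, "y": -0.496}, {"aperture": 10, "x": 0.64, "y": -0.496}, {"aperture": 10, "x": 0.608, "y": -0.496}, {"aperture": 10, "x": 0.32, "y": -0.256}, {"aperture": 10}, {"aperture": 10}, {"aperture": 10}]' | python3 jog.py; echo '[{"aperture": 10, "rz": 0.4}, {"aperture": 10, "rz": 0.4}, {"aperture": 10, "rz": 0.4}, {"aperture": 10, "rz": 0.4}, {"aperture": 10}, {"aperture": 10}, {"aperture": 10}]' | python3 jog.py; python3 wh.py scene top
```

```text
time: 9.68
tool_pos: [380.7, 59.1, 249.5]
tcp_rot: [[-0.117, 0.993, 0.0], [0.993, 0.117, -0.0], [-0.0, 0.0, -1.0]]
ft_force: [-0.2, 0.1, -2.8]
gripper_width: 15.7
grip_force: 88.4
time: 10.55
tool_pos: [380.0, 59.6, 249.4]
tcp_rot: [[0.2, 0.98, -0.0], [0.98, -0.2, 0.0], [0.0, -0.0, -1.0]]
ft_force: [-0.8, -0.6, -4.5]
gripper_width: 15.4
grip_force: 88.4
scene 2719 tool [380.009  59.594 249.423] plane y= [-0.007  0.009  6.969] centre x,z in tool [ 1.575 21.728] world [387.324  59.707 227.695] F [-0.805 -0.604 -4.545] 15.448648207911438
top 1656 tool [379.951  59.657 249.461] plane y= [0.004 0.028 4.615] centre x,z in tool [-0.811 14.871] world [384.707  57.858 234.589] F [ 0.081 -0.176 -3.438] 15.332593870662086
```

To row units: 40 mm is 0.64, 33 mm is 0.528.

```bash
echo '[{"aperture": 10, "x": 0.32, "y": -0.08}, {"aperture": 10, "x": 0.64, "y": -0.16}, {"aperture": 10, "x": 0.64}, {"aperture": 10, "x": 0.64}, {"aperture": 10, "x": 0.528, "z": 0.16}, {"aperture": 10, "x": 0.32, "z": 0.152}, {"aperture": 10}, {"aperture": 10}, {"aperture": 10}]' | python3 jog.py; python3 wh.py scene top
python3 - <<'E'
from h import *
im,w=cloud("top"); cv2.imwrite("pics/t3.png",cv2.resize(im[120:420,40:340,::-1],(600,600)))
E
```

```text
time: 11.78
tool_pos: [404.0, 250.9, 230.4]
tcp_rot: [[0.202, 0.979, 0.001], [0.979, -0.202, -0.0], [-0.0, 0.001, -1.0]]
ft_force: [-1.1, 0.0, -2.7]
gripper_width: 15.6
grip_force: 88.3
scene 3254 tool [403.965 250.905 230.416] plane y= [-0.001  0.009  7.113] centre x,z in tool [ 0.571 21.731] world [411.246 249.987 208.691] F [-1.083  0.016 -2.689] 15.618063984090279
top 1936 tool [404.025 250.987 230.47 ] plane y= [0.037 0.029 5.761] centre x,z in tool [ 2.406 15.425] world [410.691 252.072 215.05 ] F [-0.282  0.474 -1.713] 15.342701746798506
```

View pics/t3.png

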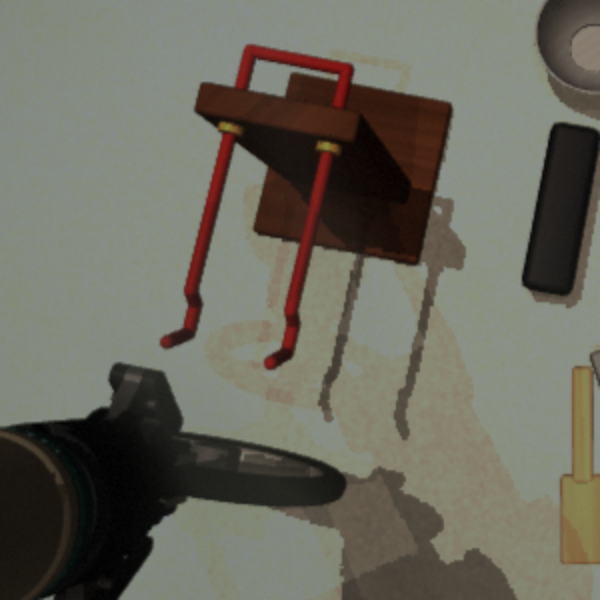

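To row units: 10 mm is 0.16, 20 mm is 0.32.

```bash
echo '[{"aperture": 10, "y": 0.16}, {"aperture": 10, "y": 0.32}, {"aperture": 10, "y": 0.32}, {"aperture": 10, "y": 0.32}, {"aperture": 10, "y": 0.32}, {"aperture": 10, "y": 0.32}, {"aperture": 10, "y": 0.32}, {"aperture": 10, "y": 0.32}, {"aperture": 10, "y": 0.256}, {"aperture": 10, "y": 0.16}, {"aperture": 10}, {"aperture": 10}]' | python3 jog.py; echo '[{"aperture": 10, "z": 0.128}, {"aperture": 10, "z": 0.128}, {"aperture": 10, "z": 0.096}, {"aperture": 10, "z": 0.064}, {"aperture": 10}, {"aperture": 10}, {"aperture": 10}]' | python3 jog.py; python3 wh.py scene top
```

```text
time: 13.42
tool_pos: [575.6, 216.7, 230.0]
tcp_rot: [[0.2, 0.98, -0.001], [0.98, -0.2, 0.0], [0.0, -0.001, -1.0]]
ft_force: [0.2, 0.3, -3.4]
gripper_width: 15.7
grip_force: 88.4
time: 14.3
tool_pos: [576.5, 216.6, 204.3]
tcp_rot: [[0.201, 0.98, 0.001], [0.98, -0.201, 0.0], [0.0, 0.001, -1.0]]
ft_force: [-0.2, 0.3, -3.6]
gripper_width: 15.6
grip_force: 88.5
scene 2409 tool [576.531 216.559 204.303] plane y= [-0.007  0.019  7.404] centre x,z in tool [-0.022 22.962] world [584.228 214.968 181.345] F [-0.217  0.309 -3.57 ] 15.595960946457494
top 1460 tool [576.513 216.528 204.294] plane y= [-0.058 -0.031 -4.913] centre x,z in tool [ 3.394 15.134] world [571.744 220.974 189.157] F [-0.532  0.137 -3.388] 15.661194031663904
```

```bash
for i in 1; do echo '[{"aperture": 10, "z": 0.032}, {"aperture": 10, "z": 0.032}, {"aperture": 10, "z": 0.016}, {"aperture": 10}, {"aperture": 10}]' | python3 jog.py | grep -E 'tool_pos|force'; done; echo '[{"aperture": 10, "z": 0.016}, {"aperture": 10}, {"aperture": 10}]' | python3 jog.py| grep -E 'tool_pos|force'; echo '[{"aperture": 10, "z": 0.016}, {"aperture": 10}, {"aperture": 10}]' | python3 jog.py| grep -E 'tool_pos|force'
```

```text
tool_pos: [576.5, 216.6, 199.9]
ft_force: [-1.8, -0.1, 5.4]
grip_force: 89.3
tool_pos: [576.5, 216.7, 199.8]
ft_force: [-2.1, -0.6, 9.1]
grip_force: 89.9
tool_pos: [576.6, 216.8, 199.7]
ft_force: [-3.5, 0.4, 11.9]
grip_force: 90.3
```

```bash
echo '[{"aperture": 10, "z": -0.032}, {"aperture": 10, "z": -0.032}, {"aperture": 10, "y": -0.096}, {"aperture": 10, "y": -0.192}, {"aperture": 10, "y": -0.192}, {"aperture": 10, "y": -0.192}, {"aperture": 10, "y": -0.192}, {"aperture": 10, "y": -0.192}, {"aperture": 10, "y": -0.16}, {"aperture": 10, "y": -0.096}, {"aperture": 10}, {"aperture": 10}]' | python3 jog.py; python3 wh.py scene;python3 - <<'E'
from h import *
im,w=cloud("scene"); cv2.imwrite("pics/s4.png",cv2.resize(im[130:330,330:530,::-1],(600,600)))
E
```

```text
time: 17.27
tool_pos: [496.4, 233.0, 201.1]
tcp_rot: [[0.201, 0.98, 0.001], [0.98, -0.201, 0.0], [0.0, 0.001, -1.0]]
ft_force: [0.1, 0.3, -2.6]
gripper_width: 15.5
grip_force: 88.4
scene 3133 tool [496.439 232.958 201.059] plane y= [0.001 0.013 6.936] centre x,z in tool [ 0.662 21.727] world [503.649 232.162 179.336] F [ 0.146  0.274 -2.598] 15.542483087058073
```

View pics/s4.png

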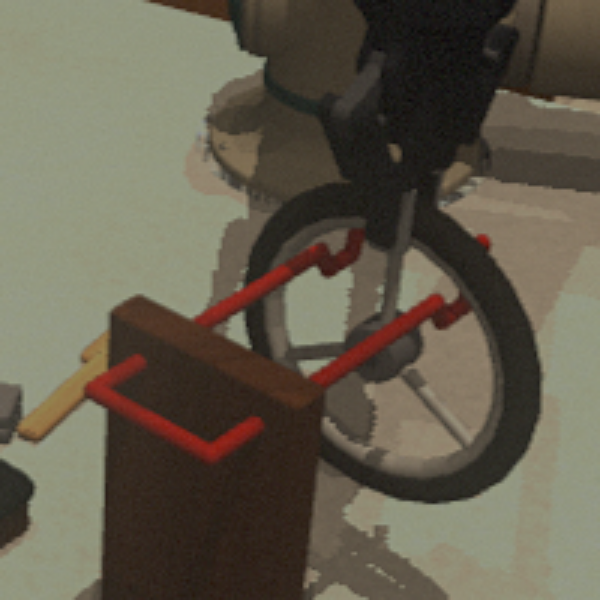

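The rim stands over both crooks (≈(345,262) and (455,310) in the crop), with the upper spoke between the arms. I'll ease it down next.

```bash
echo '[{"aperture": 10, "z": 0.032}, {"aperture": 10, "z": 0.032}, {"aperture": 10, "z": 0.032}, {"aperture": 10, "z": 0.032}, {"aperture": 10}, {"aperture": 10}]' | python3 jog.py| grep -E 'tool_pos|force'; echo '[{"aperture": 10, "z": 0.024}, {"aperture": 10, "z": 0.024}, {"aperture": 10}, {"aperture": 10}]' | python3 jog.py| grep -E 'tool_pos|force'
```

```text
tool_pos: [496.0, 233.0, 193.1]
ft_force: [-0.2, 0.4, -3.2]
grip_force: 88.4
tool_pos: [496.0, 233.0, 190.0]
ft_force: [-0.3, 0.3, -3.4]
grip_force: 88.4
```

```bash
for i in 1; do echo '[{"aperture": 10, "z": 0.016}, {"aperture": 10, "z": 0.016}, {"aperture": 10}, {"aperture": 10}]' | python3 jog.py| grep -E 'tool_pos|force'; done; echo '[{"aperture": 10, "z": 0.016}, {"aperture": 10}, {"aperture": 10}]' | python3 jog.py| grep -E 'tool_pos|force'; echo '[{"aperture": 10, "z": 0.016}, {"aperture": 10}, {"aperture": 10}]' | python3 jog.py| grep -E 'tool_pos|force'
```

```text
tool_pos: [496.0, 233.0, 188.0]
ft_force: [0.4, 0.4, -2.7]
grip_force: 88.4
tool_pos: [496.0, 233.0, 187.0]
ft_force: [-0.4, -0.3, -1.9]
grip_force: 88.4
tool_pos: [496.1, 233.1, 186.2]
ft_force: [1.0, 0.9, -1.4]
grip_force: 88.5
```

To row units: 0.8 mm is 0.0128.

```bash
echo '[{"aperture": 10, "z": 0.0128}, {"aperture": 10}, {"aperture": 10}]' | python3 jog.py| grep -E 'tool_pos|force'; echo '[{"aperture": 10, "z": 0.0128}, {"aperture": 10}, {"aperture": 10}]' | python3 jog.py| grep -E 'tool_pos|force'
```

```text
tool_pos: [496.2, 233.1, 186.0]
ft_force: [-0.4, 0.4, 5.3]
grip_force: 89.1
tool_pos: [496.3, 233.3, 185.8]
ft_force: [-1.7, -0.2, 7.3]
grip_force: 89.9
```

```bash
echo '[{"aperture": 10, "z": -0.0128}, {"aperture": 10}, {"aperture": 10}]' | python3 jog.py 20| grep -E 'tool_pos|force'; echo '[{"aperture": 17}, {"aperture": 18}, {"aperture": 20}, {"aperture": 23}, {"aperture": 27}, {"aperture": 32}, {"aperture": 38}, {"aperture": 44}, {"aperture": 50}, {"aperture": 50}]' | python3 jog.py| grep -E 'tool_pos|force|width'; python3 wh.py scene
```

```text
tool_pos: [496.3, 233.2, 185.8]
ft_force: [-1.5, 0.1, 5.8]
grip_force: 89.5
tool_pos: [496.0, 233.0, 185.2]
ft_force: [0.0, -0.0, 1.3]
gripper_width: 49.9
grip_force: 0.0
scene 2676 tool [495.982 232.969 185.245] plane y= [-0.009  0.011  8.093] centre x,z in tool [ 0.789 20.892] world [504.286 232.077 164.354] F [ 0.001 -0.029  1.278] 49.93194285299528
```

Released, and the wheel hasn't moved. I'll back the gripper straight up and check.

To row units: -40 mm is -0.64, -30 mm is -0.48.

```bash
echo '[{"aperture": 50, "z": -0.08}, {"aperture": 50, "z": -0.16}, {"aperture": 50, "z": -0.32}, {"aperture": 50, "z": -0.48}, {"aperture": 50, "z": -0.64}, {"aperture": 50, "z": -0.64}, {"aperture": 50}, {"aperture": 50}, {"aperture": 50}, {"aperture": 50}, {"aperture": 50}, {"aperture": 50}]' | python3 jog.py; python3 - <<'E'
from h import *
im,w=cloud("scene"); cv2.imwrite("pics/s5.png",im[:,:,::-1])
E
```

```text
time: 23.8
tool_pos: [495.9, 232.9, 330.0]
tcp_rot: [[0.201, 0.98, -0.0], [0.98, -0.201, -0.0], [-0.0, -0.0, -1.0]]
ft_force: [-0.4, -0.1, -0.3]
gripper_width: 50.0
grip_force: 0.0
```

View pics/s5.png

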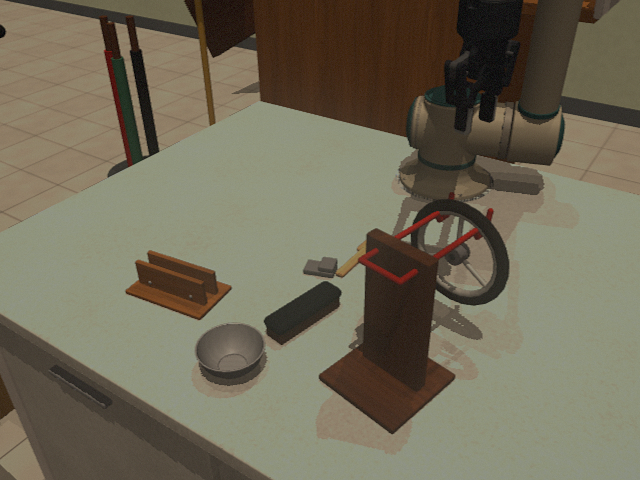

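The wheel hangs in both crooks at (460,250), the rack is empty, the other objects haven't moved and the gripper is clear. I'll check that the wheel is still, then hand in.

```bash
cat > c.py <<'E'
from h import *
im,w=cloud("scene"); m=(abs(w[...,0]-500)<60)&(abs(w[...,1]-233)<100)&(w[...,2]>60)&(w[...,2]<275)&(im.max(-1)<75)
p=w[m]; print(len(p),np.nanmean(p,0).round(2),"top z",np.percentile(p[:,2],99.5).round(1),"bottom",np.percentile(p[:,2],.5).round(1))
E
python3 c.py; echo '[{"aperture": 50}, {"aperture": 50}, {"aperture": 50}, {"aperture": 50}, {"aperture": 50}]' | python3 jog.py|head -1; python3 c.py;echo '[{"aperture": 50}, {"aperture": 50}, {"aperture": 50}]' | python3 jog.py|head -1; python3 c.py; python3 -c "
from cell import env, optics, order; print(order.close_job())"
```

```text
3292 [507.04 248.28 186.77] top z 250.4 bottom 80.4
time: 24.52
3299 [507.02 248.27 186.76] top z 250.2 bottom 80.0
time: 24.95
3299 [507.08 248.33 186.78] top z 250.3 bottom 80.6
the job is handed in; nothing more can be done
None
```

The wheel hangs still by its rim in both hook crooks with the gripper clear. The bowl, brush, shoe horn and doorstop look unmoved in the last picture, and the job was handed in at about 25 s without a verdict being returned.

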